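Tall cleaning brush into the steel mug, handle side kept free

ROBOT

A 7-joint arm with a two-finger parallel gripper is mounted at the origin on the work surface. World frame = base frame: x ahead of the robot, y to its left, z up, the work surface at z = 0. Lengths are in m, angles in rad, forces in N, time in s.
With the tool pointing down it reaches from about 0.35 to 0.9 m from the base axis. Payload 8.1 kg.
Tool frame: the origin (TCP) lies at the very end of the fingers, on their centre line; the grasp point (between the pads) lies 19 mm behind it; y points along the fingers, z is the direction in which the jaws open and shut, and the axes are right-handed (so a half turn about y gives the same grasp; the last joint's range is limited). The gripper opens to 85 mm and grips with 20 to 120 N. Pads are 22 mm wide; open, the fingers measure 114 mm over their backs; the gripper's body (76 mm by 85 mm) begins 54 mm behind the grasp point. The pads swing forward as they close: fully open they stand 13 mm farther back than shut.
Start: joints at [1.159, 0.434, 0.025, 1.573, -0.012, 1.134, -0.075], TCP at [0.19, -0.595, 0.231] pointing down, gripper open.
Joint ranges: [-2.62, 2.62], [-0.44, 2.09], [-1.27, 1.32], [0.08, 2.57], [-1.32, 4.46], [0.12, 2], [-2.74, 2.74]. Speed limits (rad/s): [2.22, 2.22, 3.01, 3.01, 3.14, 3.14, 3.14].

INTERFACE

Orientations are given as a 3x3 rotation matrix whose columns are the frame's x, y, z axes.
In Python, from rig import env gives the robot as it stands. The module is installed in compiled form; this text tells all that it offers.
- The arm moves only by the tool step_arm, never from a script. Its argument "plan" is a list of rows, each an object of numbers: "x", "y", "z": the shift along the world's x, y, z in mm; "wx", "wy", "wz": the turn, a rotation vector about the world's x, y, z in degrees; "jaw": the opening, from 0 (shut) to 1 (fully open). In form: [{"x": .., "y": .., "z": .., "wx": .., "wy": .., "wz": .., "jaw": ..}, ...]. A call has 1 to 10 rows; each row shifts and turns the commanded pose from where the row before left it; what a row does not reach is not made up. A row lasts 1/10 s, in which the tool goes at most 50 mm and 8.59 degrees, less where a joint would pass 70% of its speed; a pose out of reach is approached as far as the arm can. A call with a gripper value outside its range is refused whole. The fingers move at their own pace and stop on an object; "force" is the grip in N (left out, the last holds). Time passes only in rows, so rows that do not move let the fingers close. It gives the time, the measured TCP pose, the force and the opening at its end, in the units of the state.
- env.sense(): the state, without advancing time (a new reading comes with each control period).
- env.capture(name): name is "scene" or "top" or "wrist"; returns a dict with "color" (480x640x3 uint8, red, green, blue), "fov_y" (degrees; the focal length in pixels is half the picture's height over the tangent of half this angle, whatever the lens; pixels are square), "cx", "cy" (the principal point, pixels), "extrinsics" (4x4, takes a point from camera to world coordinates). Camera axes: x right, y up, looking along -z (the intrinsics and any distortion apply to the point x, -y, -z); pixel columns grow to the right and rows downward; lengths in m; the calibration is good to about 2 mm. A picture is of the moment at which its call begins. There is no depth.
- env.close_job(): hands the job in, once; it reports no verdict.
The state is a dict: "t": time; "joints": joint angles; "qvel": joint speeds; "effort": joint torques, N m; "tcp_pos": TCP position; "tool_rot": TCP orientation; "ft_force": force on the tool from outside, world axes, zero at the start; "ft_torque": the same for the moment, N m; "gripper_width": opening from 0.0 (shut) to 1.0 (fully open).
Only numpy, scipy, OpenCV 4.12 (cv2) and the standard library are available. Lean on these libraries where they do the work, as an engineer would, in place of code of your own. Each camera call takes 0.05 s, during which the arm holds its last target. There are 200 camera calls.

TASK

Take the tall cleaning brush out of the wooden tool stand and lower it, bristles down, into the deep steel mug that has a handle; do not drop it in. Leave it leaning on the rim on the side opposite the mug's handle, so the handle stays free to grab, with the mug still standing where it was.

Things in the scene. Friction and masses are not known exactly. Their poses are not given: they have to be found in the camera images.
- brush_mid (a point): centre, half-way up, of the tall brush: rigid round stick 200 mm long, 40 g, upright in one of the stand's holes, bristles down, its top 210 mm above the table. Lower 85 mm: black bristle cylinder, 18 mm diameter, flat foot; upper 115 mm: smooth white handle, 12 mm diameter, gripped near its top. z points along it from bristles to top; the foot is 100 mm below this point
- brush_top (a point): centre of the top end of the tall brush's white handle, 100 mm from brush_mid along the brush
- mug: deep loose steel mug with one handle, 0.45 kg: round, straight sides, 115 mm high, 90 mm outside diameter, wall 4 mm, bottom 5 mm thick (82 mm inside diameter, 110 mm deep). Origin: centre of its underside; z up. The handle sticks out 37 mm towards the mug's +y, so the side opposite the handle is -y. (A steel beaker without a handle also stands about: not meant)
- stand: fixed wooden block 200 x 70 mm, 55 mm high, with three round holes, 24 mm diameter, 45 mm deep, in a row along its x axis at x = -65, 0 and 65 mm. Origin: centre of its underside; z up. Besides the tall brush it holds a smaller brush of the same make (135 mm long) and a thick white marker with a black cap (140 mm), tops 145 to 150 mm above the table; which hole holds which varies

How it is judged:
By the outcome, as a careful person would: the job done as asked, in the order asked, and still so for the second after the job is handed in, with the robot touching nothing.
It also fails if it takes over 42 s, if anything falls off the work surface, if the arm or the gripper's body presses on something with over 40 N, if the wrist force passes 120 N, or if a joint passes its speed limit or range.

## Working session

There is one attempt and no reset: what is moved stays moved. The work goes in short steps, Python scripts to look and compute and a tool call to move; the robot and the scene stay as the last step left them, time stands still between calls to the robot, and variables do not carry over. Pictures are saved under pics/ and viewed, about 8 in all and at most 12, crops included, and the job is handed in when it is done.

Besides the shell and the picture viewer there is one more tool, called after "Request:" as name([rows], argument=value, ...), one row to a line, values as JSON. step_arm: Moves the arm, as the interface text tells. Its arguments: {"type":"object","properties":{"plan":{"type":"array"},"force":{"type":"number"}},"required":["plan"]}

```bash
mkdir -p pics; cat > h.py <<'E'
import numpy as np, cv2, json
from rig import env
def cap(name,fn):
    c=env.capture(name); cv2.imwrite('pics/%s.png'%fn,c['color'][:,:,::-1])
    np.savez('pics/%s.npz'%fn,fov=c['fov_y'],cx=c['cx'],cy=c['cy'],E=c['extrinsics'])
    return c
def load(fn):
    d=np.load('pics/%s.npz'%fn); return d
def ray(d,u,v):
    f=240/np.tan(np.radians(float(d['fov']))/2)
    r=d['E'][:3,:3]@np.array([(u-d['cx'])/f,-(v-d['cy'])/f,-1]); return d['E'][:3,3],r
def atz(d,u,v,z):
    o,r=ray(d,u,v); return o+r*(z-o[2])/r[2]
def proj(d,p):
    f=240/np.tan(np.radians(float(d['fov']))/2)
    q=d['E'][:3,:3].T@(np.array(p)-d['E'][:3,3]); return d['cx']-f*q[0]/q[2], d['cy']+f*q[1]/q[2]
E
python3 - <<'E'
from h import *
a=cap('scene','s0')
b=cap('top','t0')
for c in(a,b): print({k:(v if k!='color' else 0) for k,v in c.items()})
s=env.sense();print(s['tcp_pos'],s['tool_rot'],s['gripper_width'],s['t'])
E
```

```text
{'color': 0, 'fov_y': 49.254282871101125, 'cx': 327.81037990381424, 'cy': 236.00096945634, 'extrinsics': array([[-0.61660249, -0.45264749,  0.64413633,  1.14643795],
       [ 0.7871326 , -0.33891327,  0.5153252 ,  0.44589569],
       [-0.01495431,  0.82477151,  0.56526836,  0.6422632 ],
       [ 0.        ,  0.        ,  0.        ,  1.        ]])}
{'color': 0, 'fov_y': 55.33142160706843, 'cx': 318.64726206473625, 'cy': 243.2333502443976, 'extrinsics': array([[ 0.00544204,  0.99119152, -0.13232445,  0.46810573],
       [-0.99885139,  0.01168762,  0.0464682 ,  0.01118772],
       [ 0.04760545,  0.13191958,  0.99011663,  0.83831041],
       [ 0.        ,  0.        ,  0.        ,  1.        ]])}
[ 0.18973807 -0.5950175   0.23058864] [[-9.52732134e-01 -5.67001363e-04  3.03811060e-01]
 [-3.03811561e-01  1.34626812e-03 -9.52731191e-01]
 [ 1.31188738e-04 -9.99998933e-01 -1.45489447e-03]] 0.998186237931012 0.1
```

View pics/s0.png

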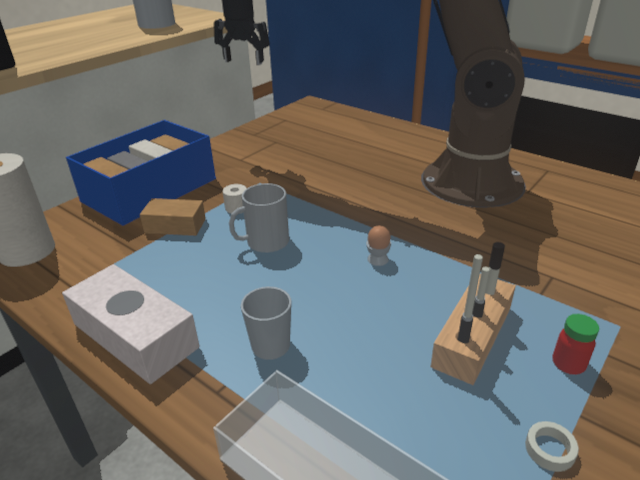

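View pics/t0.png

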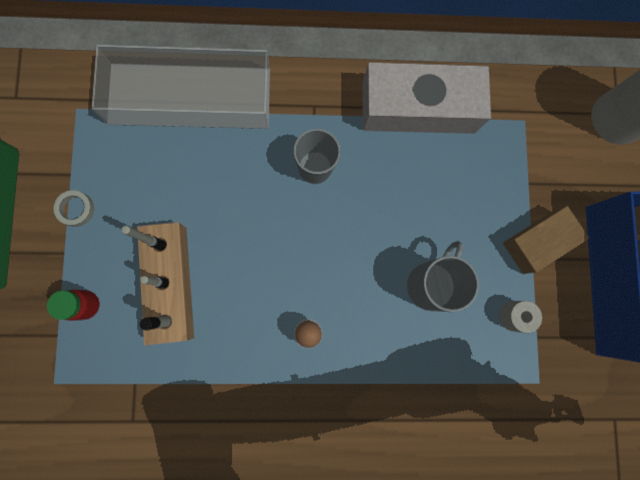

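The tall brush is in the stand's outermost hole: its top is at (127,230) in the top view and (476,258) in the scene view. The mug with the handle has its rim centre at about (451,284) in the top view. Next I enlarge both.

```bash
python3 - <<'E'
from h import *
t=cv2.imread('pics/t0.png');s=cv2.imread('pics/s0.png')
R=lambda im,x,y,w,h:cv2.resize(im[y:y+h,x:x+w],(400,300),interpolation=cv2.INTER_CUBIC)
# top brush x100-200,y205-280 (4x); top mug x400-500,y230-305 (4x); scene brush 440-520,y245-305(5x); scene mug 215-315,180-255 (4x)
cv2.imwrite('pics/c0.png',np.vstack([np.hstack([R(t,100,210,100,75),R(t,400,237,100,75)]),np.hstack([R(s,430,245,133,100),R(s,215,180,100,75)])]))
E
```

```text
(no output)
```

View pics/c0.png

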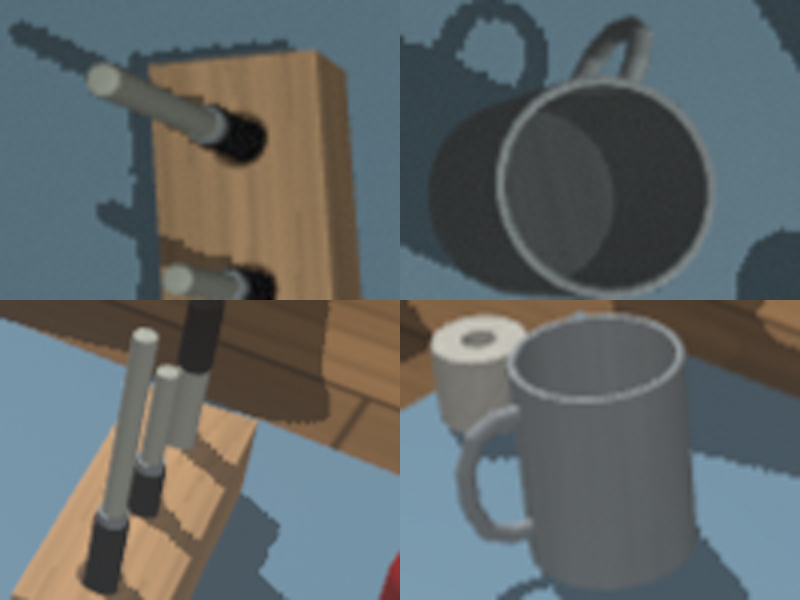

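```bash
python3 - <<'E'
from h import *
t=load('t0');s=load('s0')
def tri(a,b):
    (o1,r1),(o2,r2)=ray(t,*a),ray(s,*b); A=np.stack([r1,-r2],1); k=np.linalg.lstsq(A,o2-o1,rcond=None)[0]
    p,q=o1+k[0]*r1,o2+k[1]*r2; return ((p+q)/2).round(4),(np.linalg.norm(p-q)*1e3).round(1)
print('brush top',tri((125.5,230),(478.7,257)),atz(t,125.5,230,.21),atz(s,478.7,257,.21))
print('hole',atz(t,160,245,.055))
for z in(.12,.095):print('bristle/handle junction',z,atz(t,154,241,z))
print('mug rim',tri((451.25,284),(264.2,194.8)),atz(t,451.25,284,.115),atz(s,264.2,194.8,.115))
print('handle',tri((458.5,242),(230,225)))
c=atz(t,451.25,284,.115)
for z in (.04,.057,.07,.09): print(z,atz(t,458.5,242,z)-c,atz(s,230,225,z)-c)
for p in [(92,325),(158,325),(525,257)]: pass
print('2nd brush',atz(t,144,280,.147),'stand corners',atz(t,137,227,.055),atz(t,179,223,.055),atz(t,186,342,.055),atz(t,145,345,.055))
E
```

```text
brush top (array([0.5673, 0.2471, 0.2075]), np.float64(1.4)) [0.56717336 0.24548951 0.21      ] [0.56998401 0.24873783 0.21      ]
hole [0.56658196 0.24423322 0.055     ]
bristle/handle junction 0.12 [0.56458701 0.23442187 0.12      ]
bristle/handle junction 0.095 [0.56794493 0.24219129 0.095     ]
mug rim (array([ 0.5011, -0.2361,  0.1101]), np.float64(2.3)) [ 0.50151292 -0.23538503  0.115     ] [ 0.50675607 -0.22846473  0.115     ]
handle (array([ 0.5755, -0.2665,  0.0639]), np.float64(3.5))
0.04 [ 0.07846002 -0.04122604 -0.075     ] [ 0.05005428 -0.05836768 -0.075     ]
0.057 [ 0.07607781 -0.03509737 -0.058     ] [ 0.06684562 -0.03748973 -0.058     ]
0.07 [ 0.07425612 -0.03041075 -0.045     ] [ 0.07968605 -0.02152424 -0.045     ]
0.09 [ 0.07145352 -0.02320055 -0.025     ] [ 0.09944056  0.00303806 -0.025     ]
2nd brush [0.50246785 0.23757035 0.147     ] stand corners [0.59703865 0.28437953 0.055     ] [0.60493475 0.2141027  0.055     ] [0.40505762 0.19361223 0.055     ] [0.40009727 0.26019211 0.055     ]
```

The brush stands near (0.568, 0.245). The mug is near (0.502, -0.234), with its handle pointing along about (0.91, -0.41). I'll fly over the brush with the jaw axis perpendicular to the lean direction (world yaw 66°).

Request:
step_arm([
  {"x": 25, "y": 20, "z": 20, "wz": 6.9, "jaw": 1},
  {"x": 25, "y": 35, "z": 20, "wz": 6.9, "jaw": 1},
  {"x": 25, "y": 40, "z": 15, "wz": 6.9, "jaw": 1},
  {"x": 25, "y": 40, "z": 10, "wz": 6.9, "jaw": 1},
  {"x": 25, "y": 40, "wz": 6.9, "jaw": 1},
  {"x": 25, "y": 40, "wz": 6.9, "jaw": 1},
  {"x": 25, "y": 40, "wz": 6.9, "jaw": 1},
  {"x": 25, "y": 40, "wz": 6.9, "jaw": 1},
  {"x": 25, "y": 40, "wz": 6.9, "jaw": 1},
  {"x": 25, "y": 40, "wz": 6.9, "jaw": 1},
])

```text
validation failed for argument at $.pl...
```

Request:
step_arm([
  {"x": 15, "y": 45, "wz": 6.9, "jaw": 1},
  {"x": 15, "y": 45, "wz": 6.9, "jaw": 1},
  {"x": 15, "y": 45, "wz": 6.9, "jaw": 1},
  {"x": 15, "y": 45, "wz": 6.9, "jaw": 1},
  {"x": 15, "y": 45, "wz": 6.9, "jaw": 1},
  {"x": 15, "y": 45, "wz": 6.9, "jaw": 1},
  {"x": 10, "y": 45, "wz": 6.9, "jaw": 1},
  {"x": 10, "y": 45, "wz": 6.9, "jaw": 1},
  {"x": 10, "y": 40, "wz": 6.9, "jaw": 1},
  {"x": 8, "y": 25, "wz": 6.9, "jaw": 1},
])

```text
validation failed for argument at $.pl...
```

Request:
step_arm([
  {"x": 25, "y": 20, "z": 20, "wx": 0, "wy": 0, "wz": 6.9, "jaw": 1},
  {"x": 25, "y": 35, "z": 20, "wx": 0, "wy": 0, "wz": 6.9, "jaw": 1},
  {"x": 25, "y": 40, "z": 15, "wx": 0, "wy": 0, "wz": 6.9, "jaw": 1},
  {"x": 25, "y": 40, "z": 10, "wx": 0, "wy": 0, "wz": 6.9, "jaw": 1},
  {"x": 25, "y": 40, "z": 0, "wx": 0, "wy": 0, "wz": 6.9, "jaw": 1},
  {"x": 25, "y": 40, "z": 0, "wx": 0, "wy": 0, "wz": 6.9, "jaw": 1},
  {"x": 25, "y": 40, "z": 0, "wx": 0, "wy": 0, "wz": 6.9, "jaw": 1},
  {"x": 25, "y": 40, "z": 0, "wx": 0, "wy": 0, "wz": 6.9, "jaw": 1},
  {"x": 25, "y": 40, "z": 0, "wx": 0, "wy": 0, "wz": 6.9, "jaw": 1},
  {"x": 25, "y": 40, "z": 0, "wx": 0, "wy": 0, "wz": 6.9, "jaw": 1},
])

```text
t: 1.1
tcp_pos: [0.4403, -0.2187, 0.2962]
tool_rot: [[-0.053, -0.0, 0.999], [-0.999, -0.0, -0.053], [0.0, -1.0, -0.0]]
ft_force: [1.3, -0.8, -0.3]
gripper_width: 0.997
```

Request:
step_arm([
  {"x": 15, "y": 47, "z": 0, "wx": 0, "wy": 0, "wz": 6.9, "jaw": 1},
  {"x": 15, "y": 47, "z": 0, "wx": 0, "wy": 0, "wz": 6.9, "jaw": 1},
  {"x": 15, "y": 47, "z": 0, "wx": 0, "wy": 0, "wz": 6.9, "jaw": 1},
  {"x": 15, "y": 47, "z": 0, "wx": 0, "wy": 0, "wz": 6.9, "jaw": 1},
  {"x": 15, "y": 47, "z": 0, "wx": 0, "wy": 0, "wz": 6.9, "jaw": 1},
  {"x": 15, "y": 47, "z": 0, "wx": 0, "wy": 0, "wz": 6.9, "jaw": 1},
  {"x": 13, "y": 47, "z": 0, "wx": 0, "wy": 0, "wz": 6.9, "jaw": 1},
  {"x": 10, "y": 47, "z": 0, "wx": 0, "wy": 0, "wz": 6.9, "jaw": 1},
  {"x": 10, "y": 47, "z": 0, "wx": 0, "wy": 0, "wz": 6.9, "jaw": 1},
  {"x": 5, "y": 30, "z": 0, "wx": 0, "wy": 0, "wz": 6.9, "jaw": 1},
])

```text
t: 2.1
tcp_pos: [0.5675, 0.2363, 0.2958]
tool_rot: [[0.914, -0.001, 0.405], [-0.405, 0.001, 0.914], [-0.002, -1.0, 0.001]]
ft_force: [-0.6, -1.2, -0.7]
gripper_width: 0.998
```

```bash
python3 - <<'E'
from h import *
c=cap('wrist','w0');s=env.sense();print(s['t'],s['tcp_pos'].round(4),s['tool_rot'].round(3),s['joints'].round(2)) 
print(c['extrinsics'].round(3),c['fov_y'],c['cx'],c['cy'],proj(load('w0'),s['tcp_pos']),proj(load('w0'),(.568,.245,.21)))
E
```

```text
2.15 [0.5667 0.2407 0.2956] [[ 0.919 -0.002  0.394]
 [-0.394  0.004  0.919]
 [-0.003 -1.     0.003]] [ 0.03  0.49 -0.79  1.45  0.35  1.34  0.38]
[[ 0.404 -0.872 -0.277  0.496]
 [ 0.915  0.386  0.122  0.267]
 [ 0.001 -0.303  0.953  0.437]
 [ 0.     0.     0.     1.   ]] 68.0656408416431 326.57652107782826 241.33232825289394 (np.float64(337.0973504047052), np.float64(306.8071976458128)) (np.float64(340.0850095946856), np.float64(245.34795899459024))
```

View pics/w0.png

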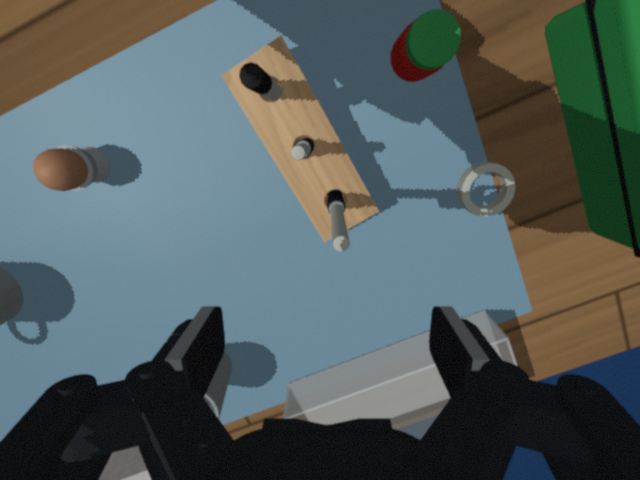

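The wrist view shows the brush top at (341,243) against a predicted (340,245), so the estimate holds. I'll descend and grip.

Request:
step_arm([
  {"x": 1, "y": 3, "z": -40, "wx": 0, "wy": 0, "wz": 0, "jaw": 1},
  {"x": 0, "y": 0, "z": -40, "wx": 0, "wy": 0, "wz": 0, "jaw": 1},
  {"x": 0, "y": 0, "z": -30, "wx": 0, "wy": 0, "wz": 0, "jaw": 1},
  {"x": 0, "y": 0, "z": -10, "wx": 0, "wy": 0, "wz": 0, "jaw": 1},
  {"x": 0, "y": 0, "z": 0, "wx": 0, "wy": 0, "wz": 0, "jaw": 1},
])

```text
t: 2.65
tcp_pos: [0.5683, 0.2348, 0.1751]
tool_rot: [[0.911, -0.003, 0.412], [-0.412, -0.001, 0.911], [-0.002, -1.0, -0.002]]
ft_force: [-0.7, -0.1, -0.4]
gripper_width: 0.999
```

Request:
step_arm([
  {"x": 0, "y": 0, "z": 0, "wx": 0, "wy": 0, "wz": 0, "jaw": 0.3},
  {"x": 0, "y": 0, "z": 0, "wx": 0, "wy": 0, "wz": 0, "jaw": 0},
  {"x": 0, "y": 0, "z": 0, "wx": 0, "wy": 0, "wz": 0, "jaw": 0},
  {"x": 0, "y": 0, "z": 0, "wx": 0, "wy": 0, "wz": 0, "jaw": 0},
  {"x": 0, "y": 0, "z": 0, "wx": 0, "wy": 0, "wz": 0, "jaw": 0},
  {"x": 0, "y": 0, "z": 0, "wx": 0, "wy": 0, "wz": 0, "jaw": 0},
  {"x": 0, "y": 0, "z": 0, "wx": 0, "wy": 0, "wz": 0, "jaw": 0},
  {"x": 0, "y": 0, "z": 0, "wx": 0, "wy": 0, "wz": 0, "jaw": 0},
], force=40)

```text
t: 3.45
tcp_pos: [0.5694, 0.2367, 0.1769]
tool_rot: [[0.911, 0.001, 0.411], [-0.411, 0.002, 0.911], [0.0, -1.0, 0.002]]
ft_force: [1.9, 3.6, 2.0]
gripper_width: 0.128
```

The grip holds at about 11 mm, but the tool is pressing sideways a little (3.6 N). I'll ease +y to relieve it, then lift.

Request:
step_arm([
  {"x": 1, "y": 3, "z": 0, "wx": 0, "wy": 0, "wz": 0, "jaw": 0},
  {"x": 1, "y": 3, "z": 0, "wx": 0, "wy": 0, "wz": 0, "jaw": 0},
  {"x": 0, "y": 0, "z": 0, "wx": 0, "wy": 0, "wz": 0, "jaw": 0},
])

```text
t: 3.75
tcp_pos: [0.5711, 0.2413, 0.1768]
tool_rot: [[0.911, 0.0, 0.412], [-0.412, -0.001, 0.911], [0.001, -1.0, -0.001]]
ft_force: [-0.1, 0.8, 7.8]
gripper_width: 0.131
```

Request:
step_arm([
  {"x": 0, "y": 0, "z": 10, "wx": 0, "wy": 0, "wz": 0, "jaw": 0},
  {"x": 0, "y": 0, "z": 20, "wx": 0, "wy": 0, "wz": 0, "jaw": 0},
  {"x": 0, "y": 0, "z": 20, "wx": 0, "wy": 0, "wz": 0, "jaw": 0},
  {"x": 0, "y": 0, "z": 20, "wx": 0, "wy": 0, "wz": 0, "jaw": 0},
  {"x": 0, "y": 0, "z": 30, "wx": 0, "wy": 0, "wz": 0, "jaw": 0},
  {"x": 0, "y": 0, "z": 30, "wx": 0, "wy": 0, "wz": 0, "jaw": 0},
  {"x": 0, "y": 0, "z": 20, "wx": 0, "wy": 0, "wz": 0, "jaw": 0},
  {"x": 0, "y": 0, "z": 0, "wx": 0, "wy": 0, "wz": 0, "jaw": 0},
])

```text
t: 4.55
tcp_pos: [0.5712, 0.2417, 0.3294]
tool_rot: [[0.911, 0.003, 0.412], [-0.412, 0.001, 0.911], [0.002, -1.0, 0.002]]
ft_force: [0.6, -0.0, -0.1]
gripper_width: 0.125
```

Request:
step_arm([
  {"x": -5, "y": -20, "z": 0, "wx": 0, "wy": 0, "wz": 0, "jaw": 0},
  {"x": -10, "y": -38, "z": 0, "wx": 0, "wy": 0, "wz": 0, "jaw": 0},
  {"x": -10, "y": -40, "z": 0, "wx": 0, "wy": 0, "wz": 0, "jaw": 0},
  {"x": -10, "y": -40, "z": 0, "wx": 0, "wy": 0, "wz": 0, "jaw": 0},
  {"x": -10, "y": -40, "z": 0, "wx": 0, "wy": 0, "wz": 0, "jaw": 0},
  {"x": -10, "y": -40, "z": 0, "wx": 0, "wy": 0, "wz": 0, "jaw": 0},
  {"x": -10, "y": -40, "z": 0, "wx": 0, "wy": 0, "wz": 0, "jaw": 0},
  {"x": -10, "y": -40, "z": 0, "wx": 0, "wy": 0, "wz": 0, "jaw": 0},
  {"x": -10, "y": -40, "z": 0, "wx": 0, "wy": 0, "wz": 0, "jaw": 0},
  {"x": -10, "y": -40, "z": 0, "wx": 0, "wy": 0, "wz": 0, "jaw": 0},
])

```text
t: 5.55
tcp_pos: [0.474, -0.1383, 0.3254]
tool_rot: [[0.911, -0.003, 0.412], [-0.412, -0.0, 0.911], [-0.003, -1.0, -0.001]]
ft_force: [1.9, -0.2, -0.4]
gripper_width: 0.128
```

Request:
step_arm([
  {"x": -10, "y": -38, "z": 0, "wx": 0, "wy": 0, "wz": 0, "jaw": 0},
  {"x": -8, "y": -30, "z": 0, "wx": 0, "wy": 0, "wz": 0, "jaw": 0},
  {"x": -3, "y": -10, "z": 0, "wx": -2, "wy": -4.5, "wz": 0, "jaw": 0},
  {"x": 0, "y": 0, "z": 0, "wx": -2.6, "wy": -5.8, "wz": 0, "jaw": 0},
  {"x": 0, "y": 0, "z": 0, "wx": -2.6, "wy": -5.8, "wz": 0, "jaw": 0},
  {"x": 0, "y": 0, "z": 0, "wx": -2.6, "wy": -5.8, "wz": 0, "jaw": 0},
  {"x": 0, "y": 0, "z": 0, "wx": 0, "wy": 0, "wz": 0, "jaw": 0},
  {"x": 0, "y": 0, "z": 0, "wx": 0, "wy": 0, "wz": 0, "jaw": 0},
])

```text
t: 6.35
tcp_pos: [0.4536, -0.2147, 0.3259]
tool_rot: [[0.833, 0.368, 0.413], [-0.378, -0.166, 0.911], [0.404, -0.915, 0.0]]
ft_force: [0.3, 0.2, -0.6]
gripper_width: 0.128
```

```bash
python3 - <<'E'
from h import *
cap('wrist','w1');cap('top','t1');cap('scene','s1');s=env.sense();print(s['t'],s['tcp_pos'].round(4),s['tool_rot'].round(3),s['joints'].round(2)) 
w,t,sc=load('w1'),load('t1'),load('s1')
foot=s['tcp_pos']+.167*s['tool_rot'][:,1]; print('foot',foot)
for c in(w,t,sc): print('proj foot',proj(c,foot),'rim ctr',proj(c,(.502,-.235,.115)))
a=cv2.imread('pics/w1.png');b=cv2.imread('pics/s1.png')[60:300,100:420]; c=cv2.imread('pics/t1.png')[140:380,320:640]
cv2.imwrite('pics/m1.png',np.vstack([np.hstack([cv2.resize(a,(400,300)),cv2.resize(b,(400,300))]),np.hstack([cv2.resize(c,(400,300)),cv2.resize(a[0:240,160:480],(400,300))])]))
E
```

```text
6.5 [ 0.4559 -0.2148  0.3267] [[ 0.833  0.371  0.411]
 [-0.377 -0.165  0.912]
 [ 0.406 -0.914  0.003]] [ 1.04 -0.04 -0.7   2.    0.01  0.75  1.49]
foot [ 0.51775672 -0.24228797  0.17404336]
proj foot (np.float64(328.9782813864239), np.float64(222.938898485279)) rim ctr (np.float64(328.88575690067563), np.float64(171.9796996843075))
proj foot (np.float64(468.8642738576525), np.float64(271.25359788561207)) rim ctr (np.float64(451.00273057395646), np.float64(283.6926885782164))
proj foot (np.float64(252.64951291251293), np.float64(168.7180599252605)) rim ctr (np.float64(263.4963177919226), np.float64(192.89993060001672))
```

View pics/m1.png

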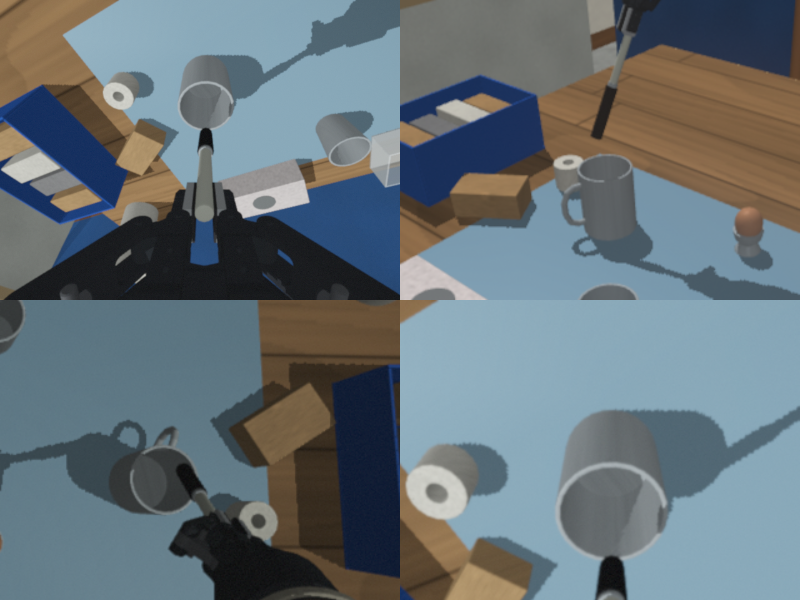

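The composite agrees with the plan. The rim centre is at about (329,168) in the wrist view against a predicted (329,172). The bristle foot is about 5 mm nearer the rim than computed, seen at (598,135) and (182,468) in the crops. I'll shift 5 mm towards the handle side and lower slowly.

Request:
step_arm([
  {"x": 5, "y": -2, "z": 0, "wx": 0, "wy": 0, "wz": 0, "jaw": 0},
  {"x": 0, "y": 0, "z": -20, "wx": 0, "wy": 0, "wz": 0, "jaw": 0},
  {"x": 0, "y": 0, "z": -20, "wx": 0, "wy": 0, "wz": 0, "jaw": 0},
  {"x": 0, "y": 0, "z": -20, "wx": 0, "wy": 0, "wz": 0, "jaw": 0},
  {"x": 0, "y": 0, "z": -20, "wx": 0, "wy": 0, "wz": 0, "jaw": 0},
  {"x": 0, "y": 0, "z": -20, "wx": 0, "wy": 0, "wz": 0, "jaw": 0},
  {"x": 0, "y": 0, "z": -15, "wx": 0, "wy": 0, "wz": 0, "jaw": 0},
  {"x": 0, "y": 0, "z": 0, "wx": 0, "wy": 0, "wz": 0, "jaw": 0},
  {"x": 0, "y": 0, "z": 0, "wx": 0, "wy": 0, "wz": 0, "jaw": 0},
])

```text
t: 7.4
tcp_pos: [0.4608, -0.2163, 0.2114]
tool_rot: [[0.833, 0.371, 0.411], [-0.376, -0.165, 0.912], [0.406, -0.914, 0.002]]
ft_force: [0.5, -0.6, 0.4]
gripper_width: 0.126
```

```bash
python3 - <<'E'
from h import *
cap('wrist','w2');cap('top','t2');cap('scene','s2');s=env.sense();print(s['t'],s['tcp_pos'].round(4),s['ft_force'].round(2)) 
a=cv2.imread('pics/w2.png');b=cv2.imread('pics/s2.png')[100:280,160:400]; c=cv2.imread('pics/t2.png')[200:350,360:560]
print('rim',proj(load('t2'),(.502,-.235,.115)),proj(load('s2'),(.502,-.235,.115)))
cv2.imwrite('pics/m2.png',np.vstack([np.hstack([cv2.resize(a,(400,300)),cv2.resize(b,(400,300))]),np.hstack([cv2.resize(c,(400,300)),cv2.resize(a[0:240,160:480],(400,300))])]))
E
```

```text
7.55 [ 0.4608 -0.2167  0.2124] [ 0.21 -0.14 -0.26]
rim (np.float64(451.00273057395646), np.float64(283.6926885782164)) (np.float64(263.4963177919226), np.float64(192.89993060001672))
```

View pics/m2.png

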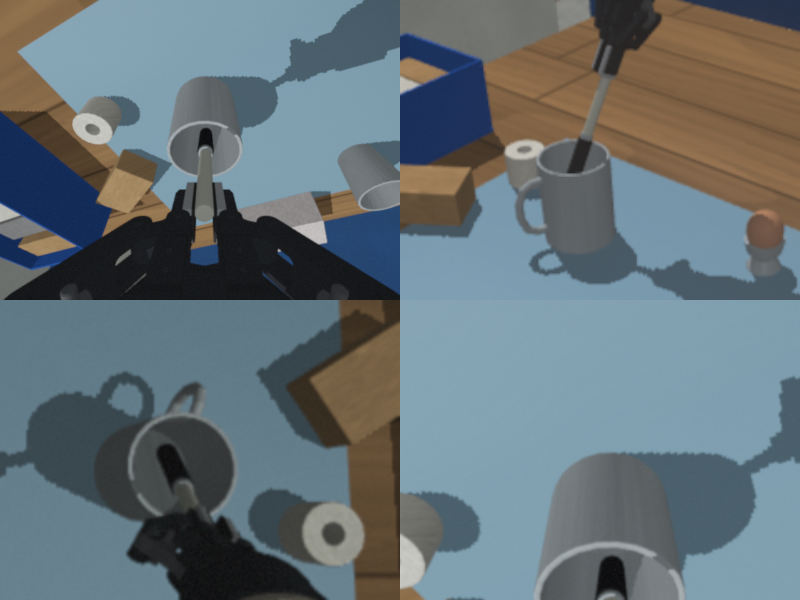

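The foot is inside the mug, clear of the walls, and the mug has not moved. I'll keep lowering.

Request:
step_arm([
  {"x": 0, "y": 0, "z": -15, "wx": 0, "wy": 0, "wz": 0, "jaw": 0},
  {"x": 0, "y": 0, "z": -15, "wx": 0, "wy": 0, "wz": 0, "jaw": 0},
  {"x": 0, "y": 0, "z": -8, "wx": 0, "wy": 0, "wz": 0, "jaw": 0},
  {"x": 0, "y": 0, "z": -4, "wx": 0, "wy": 0, "wz": 0, "jaw": 0},
  {"x": 0, "y": 0, "z": 0, "wx": 0, "wy": 0, "wz": 0, "jaw": 0},
  {"x": 0, "y": 0, "z": 0, "wx": 0, "wy": 0, "wz": 0, "jaw": 0},
], force=25)

```text
t: 8.15
tcp_pos: [0.4604, -0.2166, 0.17]
tool_rot: [[0.832, 0.372, 0.411], [-0.376, -0.167, 0.911], [0.408, -0.913, 0.001]]
ft_force: [0.2, 0.7, -0.3]
gripper_width: 0.124
```

Request:
step_arm([
  {"x": 0, "y": 0, "z": -3, "wx": 0, "wy": 0, "wz": 0, "jaw": 0},
  {"x": 0, "y": 0, "z": 0, "wx": 0, "wy": 0, "wz": 0, "jaw": 0},
  {"x": 0, "y": 0, "z": 0, "wx": 0, "wy": 0, "wz": 0, "jaw": 0},
])

```text
t: 8.45
tcp_pos: [0.46, -0.2165, 0.1665]
tool_rot: [[0.832, 0.371, 0.411], [-0.376, -0.166, 0.911], [0.407, -0.914, 0.001]]
ft_force: [-0.2, -0.0, -0.4]
gripper_width: 0.124
```

Request:
step_arm([
  {"x": 0, "y": 0, "z": -2, "wx": 0, "wy": 0, "wz": 0, "jaw": 0},
  {"x": 0, "y": 0, "z": 0, "wx": 0, "wy": 0, "wz": 0, "jaw": 0},
  {"x": 0, "y": 0, "z": 0, "wx": 0, "wy": 0, "wz": 0, "jaw": 0},
])

```text
t: 8.75
tcp_pos: [0.4599, -0.2164, 0.1642]
tool_rot: [[0.833, 0.371, 0.411], [-0.376, -0.166, 0.911], [0.406, -0.914, 0.001]]
ft_force: [-0.5, 0.1, -0.6]
gripper_width: 0.128
```

Request:
step_arm([
  {"x": 0, "y": 0, "z": -2, "wx": 0, "wy": 0, "wz": 0, "jaw": 0},
  {"x": 0, "y": 0, "z": 0, "wx": 0, "wy": 0, "wz": 0, "jaw": 0},
  {"x": 0, "y": 0, "z": 0, "wx": 0, "wy": 0, "wz": 0, "jaw": 0},
])

```text
t: 9.05
tcp_pos: [0.4601, -0.2165, 0.1625]
tool_rot: [[0.832, 0.371, 0.411], [-0.376, -0.166, 0.912], [0.407, -0.913, 0.001]]
ft_force: [-0.7, 0.6, 2.0]
gripper_width: 0.124
```

Request:
step_arm([
  {"x": 0, "y": 0, "z": -2, "wx": 0, "wy": 0, "wz": 0, "jaw": 0},
  {"x": 0, "y": 0, "z": 0, "wx": 0, "wy": 0, "wz": 0, "jaw": 0},
  {"x": 0, "y": 0, "z": 0, "wx": 0, "wy": 0, "wz": 0, "jaw": 0},
])

```text
t: 9.35
tcp_pos: [0.4614, -0.2164, 0.1619]
tool_rot: [[0.831, 0.374, 0.411], [-0.375, -0.167, 0.912], [0.41, -0.912, 0.001]]
ft_force: [-6.0, 4.5, 18.6]
gripper_width: 0.126
```

The foot touches the floor at TCP z = 0.1625. I'll back off the press, then nudge towards the rim with the foot just free, watching the side force.

Request:
step_arm([
  {"x": 0, "y": 0, "z": 3, "wx": 0, "wy": 0, "wz": 0, "jaw": 0},
  {"x": -3, "y": 1.3, "z": 0, "wx": 0, "wy": 0, "wz": 0, "jaw": 0},
  {"x": 0, "y": 0, "z": 0, "wx": 0, "wy": 0, "wz": 0, "jaw": 0},
  {"x": 0, "y": 0, "z": 0, "wx": 0, "wy": 0, "wz": 0, "jaw": 0},
])

```text
t: 9.75
tcp_pos: [0.4571, -0.2152, 0.1634]
tool_rot: [[0.832, 0.372, 0.411], [-0.376, -0.166, 0.911], [0.407, -0.913, 0.002]]
ft_force: [2.0, -0.5, 0.1]
gripper_width: 0.128
```

```bash
python3 - <<'E'
from h import *
cap('wrist','w3');cap('top','t3');cap('scene','s3');s=env.sense();print(s['t'],s['tcp_pos'].round(4),s['ft_force'].round(2)) 
a=cv2.imread('pics/w3.png');b=cv2.imread('pics/s3.png')[150:270,190:350]; c=cv2.imread('pics/t3.png')[230:320,390:510]
cv2.imwrite('pics/m3.png',np.vstack([np.hstack([cv2.resize(a,(400,300)),cv2.resize(b,(400,300))]),np.hstack([cv2.resize(c,(400,300)),cv2.resize(a[120:360,160:480],(400,300))])]))
E
```

```text
9.9 [ 0.4572 -0.2152  0.1634] [ 2.53 -0.12  1.05]
```

View pics/m3.png

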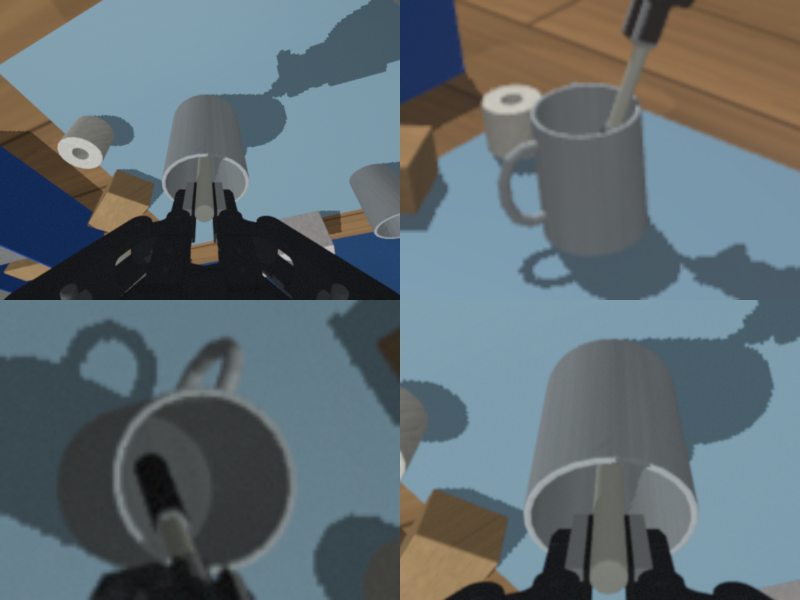

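The stick now touches the rim on the side away from the handle (about 2.5 N), and the mug is still at (451,284) in the top view. I'll release and retreat along the brush axis.

Request:
step_arm([
  {"x": 1, "y": -0.4, "z": -0.5, "wx": 0, "wy": 0, "wz": 0, "jaw": 0.13},
  {"x": 0, "y": 0, "z": 0, "wx": 0, "wy": 0, "wz": 0, "jaw": 0.16},
  {"x": 0, "y": 0, "z": 0, "wx": 0, "wy": 0, "wz": 0, "jaw": 0.2},
  {"x": 0, "y": 0, "z": 0, "wx": 0, "wy": 0, "wz": 0, "jaw": 0.3},
  {"x": 0, "y": 0, "z": 0, "wx": 0, "wy": 0, "wz": 0, "jaw": 0.4},
  {"x": 0, "y": 0, "z": 0, "wx": 0, "wy": 0, "wz": 0, "jaw": 0.5},
  {"x": 0, "y": 0, "z": 0, "wx": 0, "wy": 0, "wz": 0, "jaw": 0.5},
  {"x": 0, "y": 0, "z": 0, "wx": 0, "wy": 0, "wz": 0, "jaw": 0.5},
])

```text
t: 10.7
tcp_pos: [0.4579, -0.2156, 0.1628]
tool_rot: [[0.832, 0.371, 0.411], [-0.376, -0.166, 0.911], [0.407, -0.914, 0.001]]
ft_force: [-0.1, 0.5, -0.1]
gripper_width: 0.504
```

Request:
step_arm([
  {"x": -3, "y": 1.3, "z": 8, "wx": 0, "wy": 0, "wz": 0, "jaw": 0.5},
  {"x": -6, "y": 2.7, "z": 15, "wx": 0, "wy": 0, "wz": 0, "jaw": 0.5},
  {"x": -8, "y": 3.5, "z": 20, "wx": 0, "wy": 0, "wz": 0, "jaw": 0.5},
  {"x": -8, "y": 3.5, "z": 20, "wx": 0, "wy": 0, "wz": 0, "jaw": 0.5},
  {"x": -8, "y": 3.5, "z": 20, "wx": 0, "wy": 0, "wz": 0, "jaw": 0.5},
  {"x": 0, "y": 0, "z": 20, "wx": 0, "wy": 0, "wz": 0, "jaw": 0.5},
  {"x": 0, "y": 0, "z": 20, "wx": 0, "wy": 0, "wz": 0, "jaw": 0.5},
  {"x": 0, "y": 0, "z": 0, "wx": 0, "wy": 0, "wz": 0, "jaw": 0.5},
  {"x": 0, "y": 0, "z": 0, "wx": 0, "wy": 0, "wz": 0, "jaw": 0.5},
])

```text
t: 11.6
tcp_pos: [0.4248, -0.2012, 0.2858]
tool_rot: [[0.832, 0.371, 0.412], [-0.376, -0.167, 0.911], [0.407, -0.913, 0.001]]
ft_force: [-1.1, 0.6, -1.2]
gripper_width: 0.496
```

```bash
python3 - <<'E'
from h import *
cap('wrist','w4');cap('top','t4');cap('scene','s4');s=env.sense();print(s['t'],s['tcp_pos'].round(4),s['ft_force'].round(2)) 
a=cv2.imread('pics/w4.png');b=cv2.imread('pics/s4.png')[120:270,190:390]; c=cv2.imread('pics/t4.png')[230:320,390:510]
cv2.imwrite('pics/m4.png',np.vstack([np.hstack([cv2.resize(a,(400,300)),cv2.resize(b,(400,300))]),np.hstack([cv2.resize(c,(400,300)),cv2.resize(a[120:360,160:480],(400,300))])]))
E
```

```text
11.75 [ 0.4244 -0.2008  0.2847] [-0.25 -0.3  -0.21]
```

View pics/m4.png

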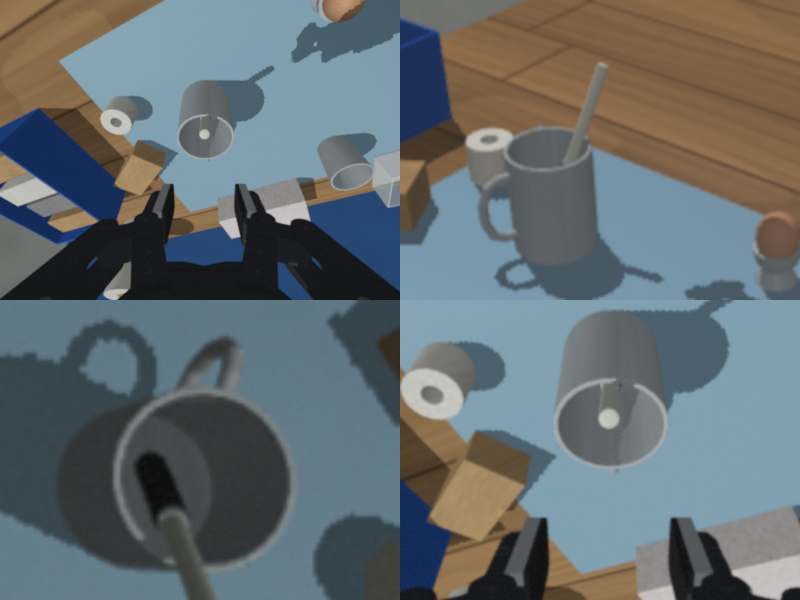

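The brush leans on the rim opposite the handle, and the mug is unmoved with its rim centre still at about (451,284). I'll back the arm off further, check that nothing is still creeping, and hand in.

Request:
step_arm([
  {"x": 0, "y": 0, "z": 20, "wx": 0, "wy": 0, "wz": 0, "jaw": 0.5},
  {"x": 0, "y": 0, "z": 20, "wx": 0, "wy": 0, "wz": 0, "jaw": 0.5},
  {"x": 0, "y": 0, "z": 0, "wx": 0, "wy": 0, "wz": 0, "jaw": 0.5},
  {"x": 0, "y": 0, "z": 0, "wx": 0, "wy": 0, "wz": 0, "jaw": 0.5},
  {"x": 0, "y": 0, "z": 0, "wx": 0, "wy": 0, "wz": 0, "jaw": 0.5},
  {"x": 0, "y": 0, "z": 0, "wx": 0, "wy": 0, "wz": 0, "jaw": 0.5},
  {"x": 0, "y": 0, "z": 0, "wx": 0, "wy": 0, "wz": 0, "jaw": 0.5},
])

```text
t: 12.45
tcp_pos: [0.4246, -0.2009, 0.3251]
tool_rot: [[0.833, 0.37, 0.411], [-0.377, -0.165, 0.912], [0.406, -0.914, 0.002]]
ft_force: [0.6, -0.5, 0.1]
gripper_width: 0.5
```

```bash
python3 - <<'E'
from h import *
cap('scene','s5'); a,b=[cv2.imread(f'pics/{n}.png')[148:265,230:310].astype(int) for n in('s4','s5')]
d=abs(a-b).max(2); print('changed px',(d>25).sum(),'max',d.max())
if (d>25).sum()<40: print('handed in',env.close_job())
E
```

```text
changed px 0 max 2
the job is handed in; nothing more can be done
handed in None
```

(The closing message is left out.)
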